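# Clear the drying line: hangers onto the gravity rail, injectors under the tray cover

### The job

Clear up the injector drying line. Hang every roller hanger that stands on the bench over the high end of the sloped rail and let go, so that each one rolls by itself down to the stop or the hanger before it (never push or hold one on the lower half of the rail). Lay every injector lying in front of the dark mat into the grey tray, and leave the tray's sliding cover fully shut over them; do not disturb the other things on the bench.

Things in the scene. Friction and masses are not known exactly. Their poses are not given: they have to be found in the camera images.
- rail: blue stand with the sloped steel rail, fixed. Origin on the bench under the rail's middle; x along the rail, downhill, y across, z up. The rail is a flat bar on edge, 8 thick, 340 long, its running edge 145 above the bench at the middle, falling 0.14 rad towards +x: 169 at the high end, 121 at the low end, where a blue plate is the stop. Its thin uprights (9) do not hinder a hanger.
- rail_load (a point): point on the running edge in the middle of the loading part of the rail, 80 mm uphill of the rail's middle (rail x = -0.08), where hangers are put on; a hanger whose centre is at rail x from -0.12 to -0.05 is well placed
- rail_stop (a point): point on the running edge at the face of the stop; the first hanger rests with its centre 30 mm uphill of it, the next ones 60 mm further each
- hanger_1_grip (a point): centre of the grip block of roller hanger 1: black block 36 long (x), 16 thick (y), 38 tall (z) on top of a dark steel saddle 60 long, 36 wide (62 over its side hooks), 110 tall in all, 0.3 kg, that stands upright, slot down. This point is 91 mm above its feet, and 48 mm above the rail's edge when hung. x: the way it rolls, both ends alike. Slot under it 22 wide, 31 at the flared foot. None if absent
- hanger_2_grip (a point): centre of the grip block of roller hanger 2, which is the same as hanger 1. Two rollers inside the slot run freely on the rail's edge and leave 43 mm of cheek below it on either side. None if absent
- hanger_3_grip (a point): centre of the grip block of roller hanger 3, which is the same as hanger 1. Two rollers inside the slot run freely on the rail's edge and leave 43 mm of cheek below it on either side. None if absent
- injector_1_mid (a point): middle of the 24 mm body of injector 1, a pale fuel injector 181 long, 25 high without its stub, 0.47 kg, lying with its small connection stub up; the point is 12.5 mm above what it lies on. y runs along its length, z up. From here it reaches 76 to +y and 105 to -y. Grip it here across x. None if absent
- injector_2_mid (a point): middle of the 24 mm body of injector 2, a pale fuel injector 190 long, 25 high without its stub, 0.47 kg, lying with its small connection stub up; the point is 12.5 mm above what it lies on. y runs along its length, z up. From here it reaches 80 to +y and 109 to -y. Grip it here across x. None if absent
- tray_in (a point): centre of the inner floor of the grey steel tray (fixed), 5 mm above the bench. Inside 225 (x) by 150 (y), walls 5 thick, rim 60 above the bench; axes along its sides, z up. Injectors fit side by side along x, about 33 mm either side of the middle. Runners for the cover carry on past the tray on its -y side, tops 68 above the bench.
- tray_cover (a joint): flat sliding cover of the tray, m: 0 fully shut, 0.152 fully open; it opens towards the tray's -y and stays where it is left (about 1.5 N to move). It starts partly or nearly shut
- cover_grip (a point): centre of the cover's black handle, a rib 60 long (tray x), 12 thick (tray y, the way the cover slides), 28 tall, standing on the cover; centre 79 mm above the bench. It moves with the cover and lies above the middle of the tray when shut
- tape: roll of black tape, 58 by 19, a bystander
- brass_brush: brass wire brush with wooden handle, 210 long, a bystander
- hex_key: black hex key 124 long, a bystander
- union_nut: steel union nut 27 wide, 20 tall, a bystander
- nozzle_loose: steel injector nozzle 54 long lying on the bench beside the rail, a bystander
Things that resemble listed ones, but are neither listed nor needed, are in the scene too. What is shaped like the part that bears hanger_1_grip but blue or yellow is not meant.

How it is judged:
By the outcome, as a careful person would: the job done as asked, in the order asked, and still so for the second after the job is handed in, with the robot touching nothing.
Of hanger_1, hanger_2, hanger_3 only 2 to 3 are there at a start; the rules pass over those that are not, and their reading is None.
Of injector_1, injector_2 only 1 to 2 are there at a start; the rules pass over those that are not, and their reading is None.
At some moment in a run one of hanger_1, hanger_2, hanger_3 may be knocked a few centimetres aside while the robot is not near it.
It also fails if it takes over 210 s, if anything falls off the work surface, if the arm or the gripper's body presses on something with over 40 N, if the wrist force passes 120 N, or if a joint passes its speed limit or range.

### The arm

A 6-joint arm with a two-finger parallel gripper is mounted at the origin on a cart in front of the work surface, level with it; the furniture and walls round the work are solid. World frame = base frame: x ahead of the robot, y to its left, z up, the work surface at z = 0. Lengths are in m, angles in rad, forces in N, time in s.
With the tool pointing down it reaches from about 0.35 to 0.775 m from the base axis. Payload 7.3 kg.
Tool frame: the origin (TCP) lies at the centre of the arm's flange, where the gripper is bolted on; the fingertips stand 178 mm ahead of it and the grasp point (between the pads) lies 159 mm ahead of it; z points along the fingers, y is the line along which they close (so a half turn about z gives the same grasp; the last joint's range is limited). The gripper opens to 92 mm and grips with 3 to 60 N. Pads are 19 mm wide; open, the fingers measure 130 mm over their backs; the gripper's body (75 mm by 190 mm) begins 47 mm behind the grasp point.
Start: joints at [1.076, 0.342, 1.524, -0, 1.275, -0.146], TCP at [0.179, 0.493, 0.405] pointing down, gripper open.
Joint ranges: [-2.53, 2.53], [-0.77, 2.02], [0.04, 2.7], [-1, 4.14], [0.28, 2.66], [-3.11, 3.11]. Speed limits (rad/s): [2.57, 2.57, 3.14, 3.14, 3.14, 3.14].

### API

Orientations are given as [roll, pitch, yaw] about the fixed x, y, z axes, in that order (R = Rz(yaw) Ry(pitch) Rx(roll)).
In Python, from cell import telemetry, vision, ticket gives the robot as it stands.
- The arm moves only by the shell command python3 -m crank 'ROWS' [FORCE]. ROWS is JSON, a list of rows, each a list of 5 numbers: the gripper command: -1 is shut, 1 is fully open, values between are in proportion, then the shift along the tool's x, y, z in mm, then the turn about the tool's z in rad. In form: [[fingers, dx, dy, dz, roll], ...]. A call has 1 to 12 rows; each row is the pose to reach, as a shift and turn from the pose commanded when the call began, along the tool's axes at that moment; what a row does not reach only later rows make up. A row lasts 1/12 s, in which the tool goes at most 41.7 mm and 7.16 degrees, less where a joint would pass 70% of its speed; a pose out of reach is approached as far as the arm can. A call with a gripper value outside its range is refused whole. The fingers move at their own pace and stop on an object; FORCE is the grip in N (left out, the last holds). Time passes only in rows, so rows that repeat a pose let the fingers close. It gives the time, the measured TCP pose, the force, the opening and the grip force at its end, in the units of the state.
- telemetry.observe(): the state, without advancing time (a new reading comes with each control period).
- vision.read_camera(name): name is "scene" or "top" or "wrist"; returns (picture, depth): 400x640x3 uint8, red, green, blue; 400x640 float32, m along the optical axis (not along the pixel's ray), 0 where there is no reading.
- vision.get_calibration(name): a dict with "camera_matrix" (3x3 intrinsics, pixels), "rvec" (rotation vector, rad) and "tvec" (3), from world to camera coordinates, as OpenCV has them. Camera axes: x right, y down, z forward; pixel columns grow to the right and rows downward; lengths in m; the calibration is good to about 2 mm. A picture is of the moment at which its call begins: read the wrist's pose just before it. get_calibration takes no time and is no camera call; for the wrist camera it gives the pose at the moment of the call.
- ticket.hand_in(): hands the job in; it is judged then, once.
The state is a dict: "time": time; "qpos": joint angles; "qvel": joint speeds; "joint_efforts": joint torques, N m; "tool_pos": TCP position; "tool_rot": TCP orientation; "contact_force": force on the tool from outside, world axes, zero at the start; "torque": the same for the moment, N m; "opening": finger opening in m; "grip_force": force on a finger pad.
Only numpy, scipy, OpenCV 4.12 (cv2) and the standard library are available. Lean on these libraries where they do the work, as an engineer would, in place of code of your own. Each camera call takes 0.05 s, during which the arm holds its last target. There are 200 camera calls.

## Working session

There is one attempt and no reset: what is moved stays moved. The work goes in short steps, Python scripts to look and compute and a shell command to move; the robot and the scene stay as the last step left them, time stands still between calls to the robot, and variables do not carry over. Pictures are saved under pics/ and viewed, at most 14 in all, crops included, and the job is handed in when it is done.

```bash
mkdir -p pics; ls
cat > h.py <<'E'
import numpy as np,cv2
from cell import telemetry,vision
def shot(n,fn=None):
    c=vision.get_calibration(n);p,d=vision.read_camera(n)
    if fn: cv2.imwrite('pics/'+fn,p[:,:,::-1])
    np.savez('pics/'+n+'.npz',p=p,d=d,K=np.array(c['camera_matrix']),r=np.array(c['rvec']),t=np.array(c['tvec']))
def load(n):
    return np.load('pics/'+n+'.npz')
def cloud(z):
    d=z['d'];h,w=d.shape;u,v=np.meshgrid(np.arange(w),np.arange(h));K=z['K']
    P=np.stack([(u-K[0,2])/K[0,0]*d,(v-K[1,2])/K[1,1]*d,d],-1)
    R=cv2.Rodrigues(z['r'])[0]
    W=(P-z['t'].reshape(3))@R
    W[d==0]=np.nan
    return W
def onplane(z,u,v,h):
    R=cv2.Rodrigues(z['r'])[0];K=z['K'];c=-R.T@z['t'].reshape(3)
    r=R.T@np.linalg.inv(K)@np.array([u,v,1.]);return c+r*(h-c[2])/r[2]
def st():
    s=telemetry.observe();print('t',round(s['time'],2),'pos',np.round(s['tool_pos'],4),'rot',np.round(s['tool_rot'],4),'F',np.round(s['contact_force'],1),'op',round(s['opening'],4),'g',s['grip_force'],'q',np.round(s['qpos'],2))
E
python3 - <<'E'
from h import *
st()
shot('scene','scene0.png');shot('top','top0.png')
for n in('scene','top'):
    z=load(n);R=cv2.Rodrigues(z['r'])[0];print(n,-R.T@z['t'].reshape(3),z['K'][0,0])
E
```

```text
pics
t 0.0 pos [0.1794 0.4933 0.4041] rot [-3.1401e+00 -2.0000e-04  2.7928e+00] F [ 1.  -0.8  0.5] op 0.0919 g 0.0 q [ 1.08  0.34  1.53 -0.    1.28 -0.15]
scene [-0.04604688  0.32146841  0.60465728] 427.61129334202286
top [ 0.43360659 -0.0229422   1.04415303] 370.4302053810771
```

View pics/scene0.png

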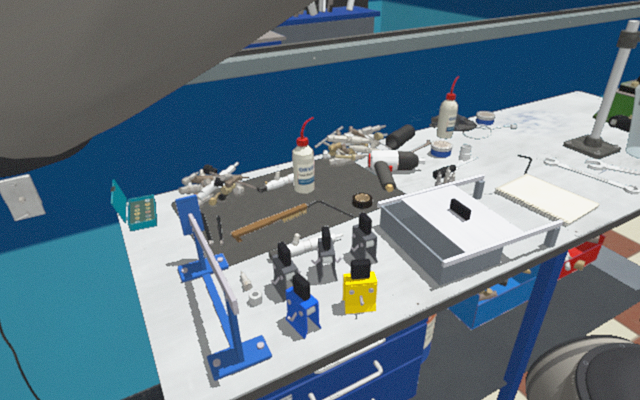

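View pics/top0.png

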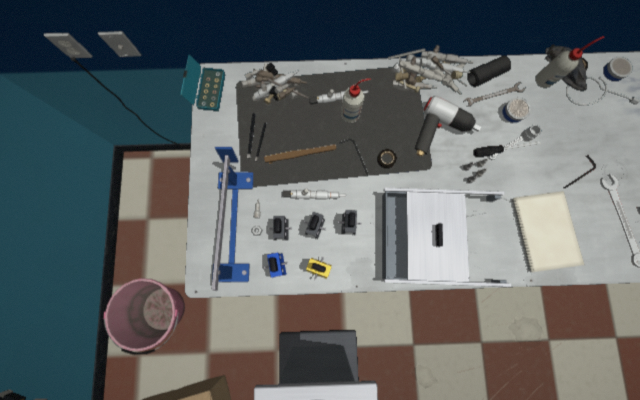

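Scene: three black hangers at top px (281,227), (315,225), (349,222). The lookalikes to avoid are the blue one (276,264) and the yellow one (319,267). One injector lies in front of the mat at (315,195). The one at (335,97) is on the mat and isn't meant. The tray is at about (437,236) with its cover part open. Next I'll take measurements and make an enlarged crop.

Run:
```python
from h import *
z=load('top');W=cloud(z);p=z['p']
a=cv2.resize(p[140:300,190:370],None,fx=4.4,fy=3.7*1.0,interpolation=cv2.INTER_CUBIC)
a=cv2.resize(p[140:275,195:375],None,fx=4.4,fy=4.4,interpolation=cv2.INTER_CUBIC)
cv2.imwrite('pics/crop1.png',a[:,:,::-1])
H=W[...,2]
# hangers: high points
for n,(u,v) in dict(h1=(281,227),h2=(315,225),h3=(349,222),blue=(276,264),yel=(319,267)).items():
    s=W[v-14:v+15,u-14:u+15].reshape(-1,3)
    s=s[(s[:,2]>.095)&(s[:,2]<.13)];
    if len(s)<5: print(n,len(s));continue
    r=cv2.minAreaRect((s[:,:2]*1000).astype(np.float32));print(n,len(s),s.mean(0).round(4),s[:,2].max().round(4),np.round(r[0],1),np.round(r[1],1),r[2])
# injector
s=W[180:212,272:352].reshape(-1,3);s=s[(s[:,2]>.008)&(s[:,2]<.06)];r=cv2.minAreaRect((s[:,:2]*1000).astype(np.float32));print('inj',len(s),s.mean(0),r)
# rail
for v in range(140,296,8):
    row=W[v,205:245];i=np.nanargmax(row[:,2]);print(v,205+i,row[i].round(4))
for (u,v) in [(437,236),(420,200),(420,265),(460,200),(460,265),(500,193),(505,284),(398,200),(398,265)]:print(u,v,W[v,u].round(4))
```

```text
h1 96 [0.5551 0.082  0.1091] 0.1145 [555.9  82.4] [14.7 35.7] 89.3237533569336
h2 91 [ 0.5598 -0.0112  0.1098] 0.1155 [560.7 -11.2] [15.8 35.5] 68.07952117919922
h3 91 [ 0.5637 -0.1065  0.1095] 0.1145 [ 564.1 -106.5] [15.1 33.7] 86.34373474121094
blue 98 [0.4574 0.094  0.1098] 0.1151 [457.6  94.9] [35.3 16.2] 10.55912971496582
yel 94 [ 0.4466 -0.0193  0.1101] 0.1144 [446.6 -19.2] [35.3 15.8] 66.82305145263672
inj 466 [ 0.65064674 -0.00589148  0.02247381] ((651.9296264648438, -11.937385559082031), (178.56167602539062, 24.73650360107422), 86.0301742553711)
140 240 [0.8253 0.2006 0.0061]
148 222 [0.7475 0.2122 0.16  ]
156 225 [0.7377 0.2132 0.1253]
164 226 [0.7161 0.2102 0.1253]
172 224 [0.6939 0.2139 0.1289]
180 224 [0.6716 0.2123 0.1335]
188 222 [0.6499 0.2157 0.138 ]
196 223 [0.6291 0.2126 0.1386]
204 221 [0.6088 0.2168 0.1397]
212 221 [0.5877 0.2148 0.1454]
220 220 [0.5678 0.2164 0.1467]
228 218 [0.5478 0.2196 0.1511]
236 219 [0.528  0.2157 0.1548]
244 216 [0.5091 0.2221 0.1558]
252 218 [0.4899 0.2163 0.1582]
260 215 [0.4714 0.222  0.1613]
268 214 [0.453  0.2238 0.1615]
276 214 [0.4348 0.2219 0.1665]
284 215 [0.4167 0.2192 0.1664]
292 211 [0.3928 0.274  0.0047]
437 236 [ 0.5168 -0.3283  0.0866]
420 200 [ 0.6168 -0.2988  0.0651]
420 265 [ 0.445  -0.2833  0.0663]
460 200 [ 0.6125 -0.4051  0.0694]
460 265 [ 0.4416 -0.3866  0.0681]
500 193 [ 0.6288 -0.5169  0.0662]
505 284 [ 0.3899 -0.4971  0.0676]
398 200 [ 0.6304 -0.2531  0.0036]
398 265 [ 0.4478 -0.239   0.0042]
```

View pics/crop1.png

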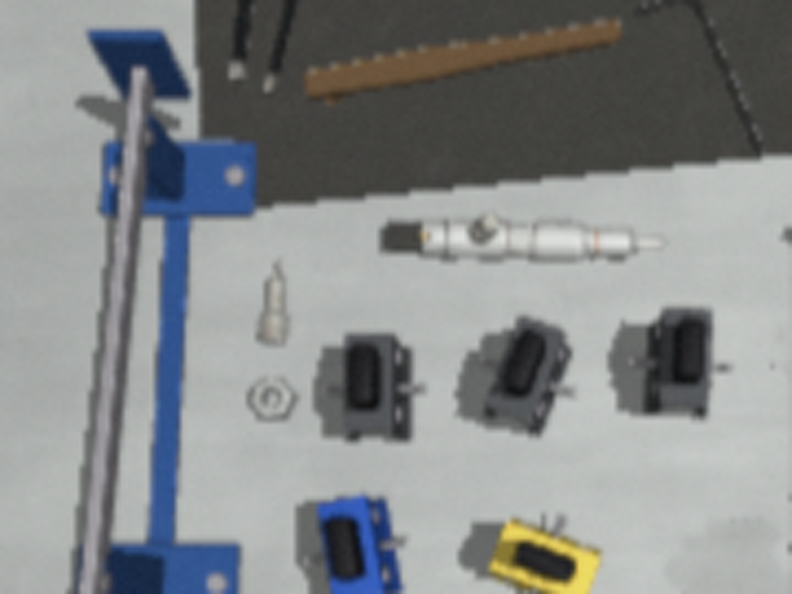

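Crop: the three dark steel hangers with black grips are at crop px (365,385), (523,370) and (685,360). The blue one (345,550) and the yellow one (530,570) are lookalikes and stay put. The injector's cap end is at (400,237), its tip at (660,242). Next: fit the rail and tray, and compute the first reach.

```bash
cat >> h.py <<'E'
def go(x,y,zg,ang):
    """shift for grasp point at x,y,zg with closing line at world angle ang"""
    s=telemetry.observe();p=np.array(s['tool_pos']);R=cv2.Rodrigues(np.zeros(3))[0]
    from scipy.spatial.transform import Rotation as Ro
    R=Ro.from_euler('xyz',s['tool_rot']).as_matrix()
    d=R.T@(np.array([x,y,zg+.159])-p)*1000
    cur=np.arctan2(R[1,1],R[0,1]);t=(ang-cur+np.pi/2)%np.pi-np.pi/2
    print('d',d.round(1),'roll',round(-t,3),'q6',round(s['qpos'][5],2),'t',s['time'])
E
python3 - <<'E'
from h import *
W=cloud(load('top'))
s=W[156:288,205:240].reshape(-1,3)
s=s[~np.isnan(s[:,0])];zl=.145-(s[:,0]-.575)*.141
k=(abs(s[:,2]-zl)<.012)&(s[:,0]<.735)&(s[:,0]>.41);s=s[k]
print(len(s),np.polyfit(s[:,0],s[:,1],1),np.polyfit(s[:,0],s[:,2],1),s[:,0].min(),s[:,0].max())
# tray walls & cover
T=W[180:296,375:515].reshape(-1,3);T=T[~np.isnan(T[:,0])]
h=T[(T[:,2]>.055)&(T[:,2]<.074)]
print('rim',cv2.minAreaRect((h[:,:2]*1000).astype(np.float32)))
g=T[(T[:,2]>.08)&(T[:,2]<.1)];g=g[(abs(g[:,0]-.517)<.05)&(abs(g[:,1]+.328)<.04)]
print('handle',len(g),g.mean(0),cv2.minAreaRect((g[:,:2]*1000).astype(np.float32)))
c=W[190:282,375:400]
h=T[(T[:,2]>.05)&(T[:,2]<.074)&(T[:,0]>.45)&(T[:,0]<.6)]
y,e=np.histogram(h[:,1],bins=40);print(np.c_[e[:-1],y][y>0].round(3)[-24:].tolist())
go(.5551,.082,.2,np.pi/2-.012)
go(.5551,.082,.094,np.pi/2-.012)
E
```

```text
583 [-0.03506933  0.23647636] [-0.14096437  0.22431989] 0.4101170364909244 0.733249384089246
rim ((518.5274658203125, -357.45330810546875), (326.1364440917969, 250.41015625), 86.1424560546875)
handle 137 [ 0.51858803 -0.33299866  0.09166979] ((519.9133911132812, -334.7561340332031), (13.566676139831543, 59.3446044921875), 86.34835052490234)
[[-0.369, 118.0], [-0.363, 122.0], [-0.357, 119.0], [-0.352, 93.0], [-0.346, 70.0], [-0.34, 72.0], [-0.335, 85.0], [-0.329, 127.0], [-0.324, 117.0], [-0.318, 124.0], [-0.312, 124.0], [-0.307, 119.0], [-0.301, 112.0], [-0.295, 122.0], [-0.29, 123.0], [-0.284, 122.0], [-0.279, 122.0], [-0.273, 116.0], [-0.267, 122.0], [-0.262, 99.0], [-0.256, 39.0], [-0.211, 6.0], [-0.205, 49.0], [-0.2, 57.0]]
d [-493.7 -258.    45.4] roll -0.337 q6 -0.15 t 0.1
d [-493.7 -257.9  151.4] roll -0.337 q6 -0.15 t 0.1
```

```bash
python3 -m crank '[[1,-490,-258,45,-0.337],[1,-490,-258,45,-0.337],[1,-490,-258,45,-0.337],[1,-490,-258,45,-0.337],[1,-490,-258,45,-0.337],[1,-490,-258,45,-0.337],[1,-490,-258,45,-0.337],[1,-490,-258,45,-0.337],[0.2,-490,-258,45,-0.337],[0.2,-490,-258,45,-0.337],[0.2,-490,-258,45,-0.337],[0.2,-490,-258,45,-0.337]]' 30
python3 - <<'E'
from h import *
st();go(.5555,.082,.2,np.pi/2-.012)
E
```

```text
time: 1.1
tool_pos: [0.5076, 0.1313, 0.3648]
tool_rot: [3.141, -0.001, 3.13]
contact_force: [1.2, 0.3, 0.2]
opening: 0.0697
grip_force: 0.0
t 1.1 pos [0.5076 0.1313 0.3648] rot [ 3.1415e+00 -6.0000e-04  3.1295e+00] F [1.2 0.3 0.2] op 0.0697 g 0.0 q [ 0.11  0.38  1.59  0.    1.18 -1.45]
d [-48.5 -48.7   5.7] roll -0.0 q6 -1.45 t 1.1
```

```bash
python3 -m crank '[[0.2,-40,-40,6,0],[0.2,-44,-44,6,0],[0.2,-44,-44,6,0],[0.2,-44,-44,6,0],[0.2,-44,-44,6,0]]' 30
python3 - <<'E'
from h import *
go(.5555,.082,.2,np.pi/2-.012);shot('wrist','w1.png');st();go(.5555,.082,.095,np.pi/2-.012)
W=cloud(load('wrist'));s=W.reshape(-1,3);s=s[(s[:,2]>.1)&(s[:,2]<.12)&(abs(s[:,0]-.555)<.05)&(abs(s[:,1]-.082)<.04)]
if len(s)>5: print(len(s),s.mean(0),cv2.minAreaRect((s[:,:2]*1000).astype(np.float32)))
E
```

```text
time: 1.52
tool_pos: [0.5496, 0.0891, 0.3588]
tool_rot: [3.141, -0.001, 3.13]
contact_force: [0.1, -0.5, 0.1]
opening: 0.0549
grip_force: 0.0
d [-6.  -7.  -0.2] roll 0.0 q6 -1.54 t 1.5167
t 1.57 pos [0.5494 0.0895 0.359 ] rot [ 3.1412e+00 -9.0000e-04  3.1307e+00] F [-0.5  0.6  0.2] op 0.0551 g 0.0 q [ 0.02  0.44  1.51  0.    1.2  -1.54]
d [ -6.3  -7.5 105. ] roll 0.001 q6 -1.54 t 1.5667
723 [0.55426499 0.08393851 0.10932881] ((555.8977661132812, 83.59925842285156), (15.502224922180176, 35.64704895019531), 89.42572021484375)
```

View pics/w1.png

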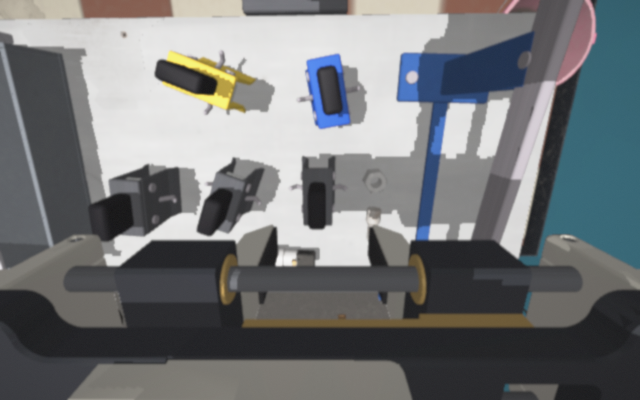

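The wrist view shows the black hanger at (317,190), centred between the fingers, which agrees with the top camera. Descend and grip.

```bash
python3 -m crank '[[0.2,-6,-6,40,0],[0.2,-6,-6,80,0],[0.2,-6,-6,104,0],[0.2,-6,-6,104,0],[-1,-6,-6,104,0],[-1,-6,-6,104,0],[-1,-6,-6,104,0],[-1,-6,-6,104,0],[-1,-6,-6,65,0],[-1,-6,-6,25,0],[-1,-6,-6,-15,0],[-1,-6,-6,-55,0]]' 35
python3 - <<'E'
from h import *
st();go(.488,.2205,.275,np.pi/2-.035)
E
```

```text
time: 2.57
tool_pos: [0.5555, 0.0826, 0.4174]
tool_rot: [3.141, 0.002, 3.13]
contact_force: [1.2, -0.6, 0.7]
opening: 0.0061
grip_force: 0.0
t 2.57 pos [0.5555 0.0826 0.4174] rot [3.1414e+00 1.9000e-03 3.1298e+00] F [ 1.2 -0.6  0.7] op 0.0061 g 0.0 q [ 0.01  0.4   1.4   0.    1.34 -1.55]
d [ 69.1 137.1 -16.7] roll 0.023 q6 -1.55 t 2.5667
```

The fingers were still closing when the lift began. Look again, and allow more rows for closing.

```bash
cat >> h.py <<'E'
def hangers():
    shot('top');W=cloud(load('top'));p=load('top')['p'].astype(int)
    m=(W[...,2]>.1)&(W[...,2]<.125)&(W[...,0]>.38)&(W[...,0]<.75)&(W[...,1]<.18)&(W[...,1]>-.18)
    n,l=cv2.connectedComponents(m.astype(np.uint8))
    for i in range(1,n):
        s=W[l==i]
        if len(s)>40:
            r=cv2.minAreaRect((s[:,:2]*1000).astype(np.float32));a=r[2] if r[1][0]>r[1][1] else r[2]-90
            v,u=np.argwhere(l==i).mean(0);print('blk',s.mean(0).round(4),np.round(r[0],1),np.round(r[1],1),'long deg',round(a,1),'px',int(u),int(v))
E
python3 -m crank '[[0,0,0,0,0],[0.2,0,0,0,0],[0.2,0,0,0,0],[0.2,0,0,0,0],[0.2,0,0,0,0],[0.2,0,0,0,0],[0.2,0,0,0,0],[0.2,0,0,0,0]]' 35
python3 - <<'E'
from h import *
hangers();st();shot('wrist')
W=cloud(load('wrist'));s=W.reshape(-1,3);s=s[(s[:,2]>.1)&(s[:,2]<.12)&(abs(s[:,0]-.555)<.05)&(abs(s[:,1]-.082)<.04)]
if len(s)>5: print(len(s),s.mean(0),cv2.minAreaRect((s[:,:2]*1000).astype(np.float32)))
E
```

```text
time: 3.23
tool_pos: [0.5561, 0.0826, 0.4136]
tool_rot: [3.142, -0.001, 3.13]
contact_force: [1.1, -0.3, 0.3]
opening: 0.0532
grip_force: 0.0
blk [ 0.5634 -0.1068  0.11  ] [ 564.1 -106.4] [15.3 33.3] long deg -2.7 px 351 219
blk [ 0.5625 -0.0142  0.1103] [560.5 -15.8] [12.8 35.6] long deg -1.6 px 314 221
blk [ 0.4467 -0.0192  0.1101] [446.7 -19.3] [35.3 15.7] long deg 67.9 px 318 267
t 3.28 pos [0.5561 0.0826 0.4137] rot [ 3.1415e+00 -7.0000e-04  3.1297e+00] F [-1.  -0.7 -0.1] op 0.0541 g 0.0 q [ 0.01  0.4   1.4   0.    1.33 -1.55]
521 [0.55467974 0.08377459 0.10922716] ((555.7611083984375, 83.6755599975586), (15.848400115966797, 35.09282302856445), 89.6003189086914)
```

```bash
python3 -m crank '[[0.2,0,0,40,0],[0.2,0,0,80,0],[0.2,0,0,120,0],[0.2,0,0,159,0],[-0.2,0,0,160,0],[-1,0,0,160,0],[-1,0,0,160,0],[-1,0,0,160,0],[-1,0,0,160,0],[-1,0,0,160,0],[-1,0,0,160,0],[-1,0,0,160,0]]' 35
python3 -m crank '[[-1,0,0,-1,0],[-1,0,0,-30,0]]' 35
python3 - <<'E'
from h import *
st();go(.488,.2205,.28,np.pi/2-.035)
E
```

```text
time: 4.33
tool_pos: [0.5564, 0.0826, 0.2557]
tool_rot: [-3.142, 0.003, 3.13]
contact_force: [-0.1, 0.1, 7.4]
opening: 0.0162
grip_force: 35.0
time: 4.5
tool_pos: [0.5543, 0.0825, 0.2798]
tool_rot: [-3.141, -0.011, 3.13]
contact_force: [-0.3, 0.6, -2.7]
opening: 0.0158
grip_force: 35.0
t 4.5 pos [0.5543 0.0825 0.2798] rot [-3.1415 -0.0106  3.1296] F [-0.3  0.6 -2.7] op 0.0158 g 34.98213708400726 q [ 0.01  0.53  1.59  0.    1.03 -1.55]
d [  69.7  137.2 -158.5] roll 0.023 q6 -1.55 t 4.5
```

Gripped (16 mm, 35 N). Lift and carry over the rail.

```bash
python3 -m crank '[[-1,0,0,-40,0],[-1,0,0,-80,0],[-1,0,0,-120,0],[-1,10,20,-158,0.023],[-1,25,50,-158,0.023],[-1,42,82,-158,0.023],[-1,56,112,-158,0.023],[-1,66,132,-158,0.023],[-1,70,138,-158,0.023],[-1,70,138,-158,0.023],[-1,70,138,-158,0.023],[-1,70,138,-158,0.023]]' 35
python3 - <<'E'
from h import *
shot('wrist','w2.png');st();go(.488,.2205,.213,np.pi/2-.035)
W=cloud(load('wrist'))
s=W.reshape(-1,3);s=s[~np.isnan(s[:,0])]
zl=.145-(s[:,0]-.57)*.141
s=s[(abs(s[:,2]-zl)<.01)&(abs(s[:,1]-.22)<.03)&(s[:,0]>.41)&(s[:,0]<.75)]
print(len(s),s[:,0].min(),s[:,0].max());print(np.polyfit(s[:,0],s[:,1],1),np.polyfit(s[:,0],s[:,2],1),np.polyval(np.polyfit(s[:,0],s[:,1],1),.488))
E
```

```text
time: 5.5
tool_pos: [0.4882, 0.2205, 0.4419]
tool_rot: [-3.141, -0.0, 3.106]
contact_force: [-0.3, -0.3, -2.7]
opening: 0.0159
grip_force: 35.0
t 5.55 pos [0.4883 0.2204 0.4419] rot [-3.1411e+00 -3.0000e-04  3.1053e+00] F [ 0.5  0.3 -2.6] op 0.0159 g 34.98853147029877 q [ 0.28  0.34  1.43 -0.    1.38 -1.25]
d [ 0.3  0.2 69.9] roll -0.001 q6 -1.25 t 5.55
815 0.4100146475537064 0.6592286216609036
[-0.03645368  0.23931581] [-0.14083091  0.22548573] 0.22152642029062466
```

View pics/w2.png

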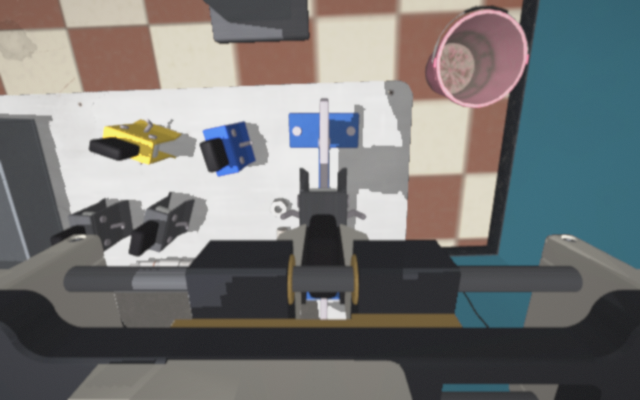

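The rail (px 325,100–330,310) runs straight under the hanger's slot, so the yaw is aligned. Lower it.

```bash
python3 -m crank '[[-1,0,1,30,0],[-1,0,1,55,0],[-1,0,1,66,0],[-1,0,1,70,0],[-1,0,1,72,0],[-1,0,1,72,0]]' 35
```

```text
time: 6.05
tool_pos: [0.489, 0.221, 0.3715]
tool_rot: [-3.141, 0.004, 3.105]
contact_force: [0.6, -3.3, 2.6]
opening: 0.0158
grip_force: 35.0
```

It has seated (force changed by +5 N). Release, back off upwards and look.

```bash
python3 -m crank '[[-0.1,0,0,0,0],[-0.1,0,0,0,0],[-0.1,0,0,0,0],[-0.1,0,0,0,0],[-0.1,0,0,0,0],[-0.1,0,0,0,0],[-0.1,0,0,-40,0],[-0.1,0,0,-75,0],[-0.1,-20,-60,-75,0],[-0.1,-20,-100,-75,0],[-0.1,-20,-140,-75,0],[-0.1,-20,-140,-75,0]]' 35
python3 - <<'E'
from h import *
shot('scene');p=load('scene')['p'];cv2.imwrite('pics/s1.png',cv2.resize(p[180:390,150:420],None,fx=2.8,fy=2.8)[:,:,::-1])
hangers();st();W=cloud(load('top'));q=W[140:300,195:250].reshape(-1,3)
q=q[(q[:,2]>.175)&(q[:,2]<.3)&(q[:,0]>.4)&(q[:,0]<.8)&(q[:,1]>.15)];print(len(q),q.mean(0),q.max(0))
E
```

```text
time: 7.05
tool_pos: [0.5028, 0.0784, 0.4453]
tool_rot: [-3.14, 0.0, 3.105]
contact_force: [0.8, 0.1, -0.1]
opening: 0.0412
grip_force: 0.0
blk [ 0.5635 -0.1068  0.1097] [ 563.9 -106.5] [15.2 33.8] long deg -2.9 px 351 219
blk [ 0.4466 -0.0193  0.1102] [446.6 -19.2] [35.4 15.8] long deg 66.8 px 318 267
t 7.15 pos [0.5029 0.0793 0.4452] rot [-3.1411e+00  1.0000e-04  3.1027e+00] F [-0.2  0.3  0.6] op 0.0412 g 0.0 q [ 0.01  0.28  1.49 -0.    1.36 -1.53]<stdin>:4: RuntimeWarning: Mean of empty slice.
  ret = um.true_divide(
Traceback (most recent call last):
ValueError: zero-size array to reduction operation maximum which has no identity
```

View pics/s1.png

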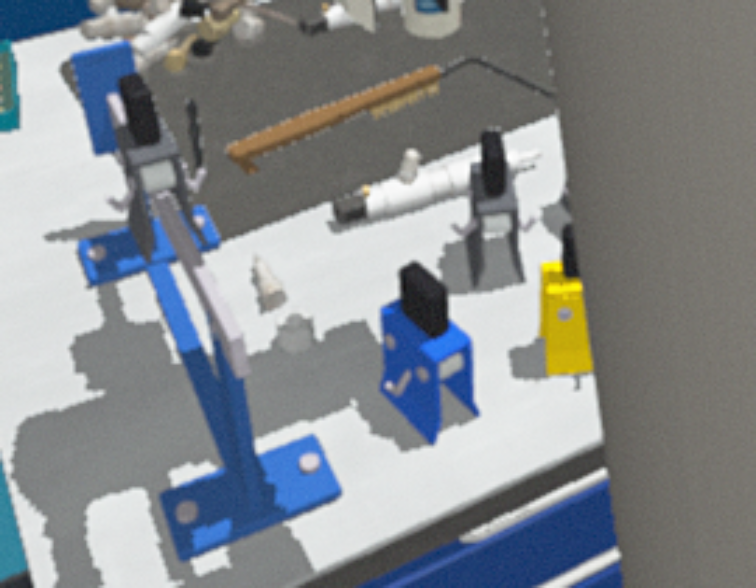

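Hanger 1 has rolled to the stop (crop px 140,130). The next hanger stands at about crop (490,190); move over it and measure with the wrist camera.

Run:
```python
from h import *
go(.5605,-.0112,.2,np.radians(68))
```

```text
d [-61.  -88.1  86.3] roll 0.345 q6 -1.53 t 7.15
```

```bash
cat >> h.py <<'E'
def wh(x,y,zt=(.1,.12)):
    shot('wrist');W=cloud(load('wrist'));s=W.reshape(-1,3)
    s=s[(s[:,2]>zt[0])&(s[:,2]<zt[1])&(abs(s[:,0]-x)<.045)&(abs(s[:,1]-y)<.045)]
    r=cv2.minAreaRect((s[:,:2]*1000).astype(np.float32));a=r[2] if r[1][0]>r[1][1] else r[2]-90
    print(len(s),s.mean(0).round(4),np.round(r[0],1),np.round(r[1],1),'long deg',round(a,1));return r[0][0]/1000,r[0][1]/1000,a
E
python3 -m crank '[[0.2,-30,-40,20,0.12],[0.2,-61,-80,40,0.24],[0.2,-61,-88,70,0.34],[0.2,-61,-88,86,0.34],[0.2,-61,-88,86,0.34],[0.2,-61,-88,86,0.34],[0.2,-61,-88,86,0.34]]'
python3 - <<'E'
from h import *
st();x,y,a=wh(.5605,-.0112);go(x,y,.0965,np.radians(90+a))
E
```

```text
time: 7.73
tool_pos: [0.561, -0.007, 0.3606]
tool_rot: [3.141, 0.002, 2.769]
contact_force: [-0.3, -0.2, 0.0]
opening: 0.055
grip_force: 0.0
t 7.73 pos [ 0.561  -0.007   0.3606] rot [3.1407e+00 1.6000e-03 2.7687e+00] F [-0.3 -0.2  0. ] op 0.055 g 0.0 q [-0.15  0.44  1.49  0.    1.2  -1.35]
746 [ 0.5593 -0.0096  0.1092] [560.5 -10.2] [15.9 34.9] long deg -21.2
d [ -0.4  -3.3 105.6] roll -0.003 q6 -1.35 t 7.7833
```

```bash
python3 -m crank '[[0.2,0,-3,40,0],[0.2,0,-3,80,0],[0.2,0,-3,104,0],[-0.3,0,-3,105,0],[-1,0,-3,105,0],[-1,0,-3,105,0],[-1,0,-3,105,0],[-1,0,-3,105,0],[-1,0,-3,105,0],[-1,0,-3,105,0],[-1,0,-3,105,0],[-1,0,-3,105,0]]' 35
python3 -m crank '[[-1,0,0,-20,0],[-1,0,0,-60,0],[-1,0,0,-100,0],[-1,0,0,-140,0],[-1,0,0,-180,0],[-1,0,0,-186,0],[-1,0,0,-186,0]]' 35
python3 - <<'E'
from h import *
st();go(.488,.2212,.283,np.pi/2-.036)
E
```

```text
time: 8.78
tool_pos: [0.56, -0.0111, 0.2553]
tool_rot: [3.141, 0.002, 2.767]
contact_force: [-0.4, -0.2, 6.2]
opening: 0.016
grip_force: 35.0
time: 9.37
tool_pos: [0.5597, -0.0111, 0.4429]
tool_rot: [3.14, 0.006, 2.767]
contact_force: [-0.5, -0.9, -4.0]
opening: 0.0159
grip_force: 35.0
t 9.37 pos [ 0.5597 -0.0111  0.4429] rot [3.1403 0.0056 2.7668] F [-0.5 -0.9 -4. ] op 0.0159 g 34.981849193573 q [-0.16  0.38  1.36  0.    1.39 -1.35]
d [151.8 189.9   0.3] roll -0.339 q6 -1.35 t 9.3667
```

```bash
python3 -m crank '[[-1,18,22,0,-0.08],[-1,40,50,0,-0.18],[-1,64,80,0,-0.28],[-1,88,110,0,-0.339],[-1,112,140,0,-0.339],[-1,134,168,0,-0.339],[-1,147,184,0,-0.339],[-1,152,190,0,-0.339],[-1,152,190,0,-0.339],[-1,152,190,0,-0.339],[-1,152,190,0,-0.339]]' 35
python3 - <<'E'
from h import *
st();go(.488,.2212,.2125,np.pi/2-.036)
E
```

```text
time: 10.28
tool_pos: [0.4882, 0.2203, 0.4392]
tool_rot: [-3.141, -0.001, 3.105]
contact_force: [-0.6, -0.6, -2.8]
opening: 0.0157
grip_force: 35.0
t 10.28 pos [0.4882 0.2203 0.4392] rot [-3.1405e+00 -1.5000e-03  3.1046e+00] F [-0.6 -0.6 -2.8] op 0.0157 g 34.99490976333618 q [ 0.28  0.34  1.43 -0.    1.37 -1.25]
d [ 0.2  1.  67.7] roll -0.001 q6 -1.25 t 10.2833
```

```bash
python3 -m crank '[[-1,0,1,30,0],[-1,0,1,52,0],[-1,0,1,64,0],[-1,0,1,68,0],[-1,0,1,69,0],[-1,0,1,69,0]]' 35
```

```text
time: 10.78
tool_pos: [0.4885, 0.2211, 0.3714]
tool_rot: [-3.141, 0.001, 3.104]
contact_force: [-0.5, 0.2, -2.1]
opening: 0.0157
grip_force: 35.0
```

```bash
python3 -m crank '[[-1,0,0,1.5,0],[-1,0,0,2,0],[-1,0,0,2,0]]' 35
```

```text
time: 11.03
tool_pos: [0.4887, 0.2214, 0.3711]
tool_rot: [-3.141, 0.004, 3.105]
contact_force: [2.1, -4.5, 6.5]
opening: 0.0159
grip_force: 35.0
```

```bash
python3 -m crank '[[-0.1,0,0,0,0],[-0.1,0,0,0,0],[-0.1,0,0,0,0],[-0.1,0,0,0,0],[-0.1,0,0,0,0],[-0.1,0,0,0,0],[-0.1,0,0,-40,0],[-0.1,0,0,-75,0],[0.2,-25,-40,-75,0],[0.2,-50,-80,-75,0],[0.2,-70,-120,-75,0],[0.2,-75,-160,-75,0]]' 35
python3 -m crank '[[0.2,0,-40,0,0],[0.2,0,-80,0,0],[0.2,0,-120,60,0],[0.2,0,-160,80,0],[0.2,0,-165,80,0],[0.2,0,-165,80,0],[0.2,0,-165,80,0]]'
python3 - <<'E'
from h import *
st();x,y,a=wh(.5637,-.1065);go(x,y,.0965,np.radians(90+a))
shot('scene');p=load('scene')['p'];cv2.imwrite('pics/s2.png',cv2.resize(p[180:390,150:450],None,fx=2.6,fy=2.6)[:,:,::-1])
E
```

```text
time: 12.03
tool_pos: [0.5562, 0.0705, 0.444]
tool_rot: [3.141, 0.001, 3.107]
contact_force: [-0.1, -1.0, -0.1]
opening: 0.0548
grip_force: 0.0
time: 12.62
tool_pos: [0.5487, -0.0945, 0.3629]
tool_rot: [3.14, -0.003, 3.103]
contact_force: [-0.7, 0.6, 0.6]
opening: 0.0552
grip_force: 0.0
t 12.62 pos [ 0.5487 -0.0945  0.3629] rot [ 3.1405e+00 -2.8000e-03  3.1028e+00] F [-0.7  0.6  0.6] op 0.0552 g 0.0 q [-0.31  0.44  1.5   0.    1.21 -1.84]
684 [ 0.5631 -0.1064  0.1092] [ 565.  -106.6] [16.  35.9] long deg -5.0
d [-16.5 -12.6 108.6] roll 0.051 q6 -1.84 t 12.6667
```

View pics/s2.png

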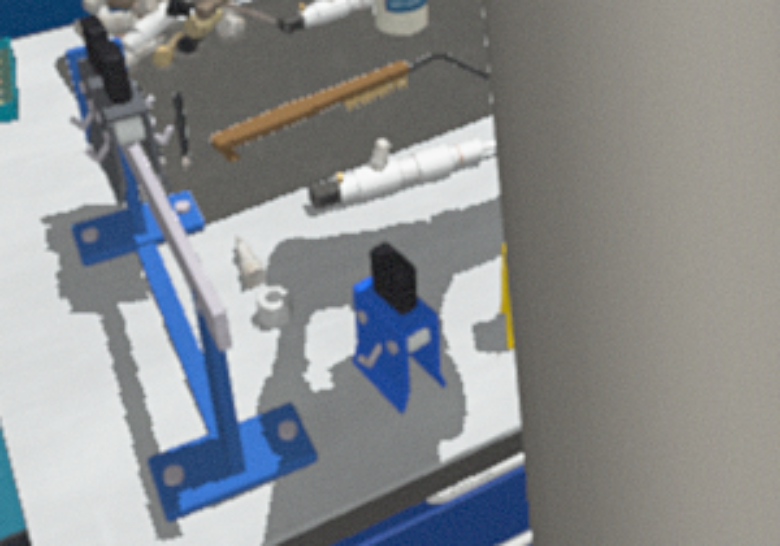

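Two hangers now sit together at the stop (crop 100,70). Take the third.

```bash
python3 -m crank '[[0.2,-16,-12.5,40,0.05],[0.2,-16,-12.5,80,0.05],[0.2,-16,-12.5,107,0.05],[-0.3,-16,-12.5,108,0.05],[-1,-16,-12.5,108,0.05],[-1,-16,-12.5,108,0.05],[-1,-16,-12.5,108,0.05],[-1,-16,-12.5,108,0.05],[-1,-16,-12.5,108,0.05],[-1,-16,-12.5,108,0.05],[-1,-16,-12.5,108,0.05],[-1,-16,-12.5,108,0.05]]' 35
python3 -m crank '[[-1,0,0,-20,0],[-1,0,0,-60,0],[-1,0,0,-100,0],[-1,0,0,-140,0],[-1,0,0,-180,0],[-1,0,0,-186,0],[-1,0,0,-186,0]]' 35
python3 - <<'E'
from h import *
st();go(.488,.2215,.283,np.pi/2-.036)
E
```

```text
time: 13.72
tool_pos: [0.5648, -0.1064, 0.2575]
tool_rot: [-3.141, 0.002, 3.056]
contact_force: [-1.2, 0.8, 6.7]
opening: 0.0158
grip_force: 35.0
time: 14.3
tool_pos: [0.5645, -0.1063, 0.445]
tool_rot: [-3.14, 0.006, 3.056]
contact_force: [0.9, 0.1, -3.8]
opening: 0.0158
grip_force: 35.0
t 14.3 pos [ 0.5645 -0.1063  0.445 ] rot [-3.1403  0.0057  3.0558] F [ 0.9  0.1 -3.8] op 0.0158 g 34.987056255340576 q [-0.32  0.41  1.31  0.    1.41 -1.8 ]
d [104.3 320.1   2. ] roll -0.05 q6 -1.8 t 14.3
```

```bash
python3 -m crank '[[-1,8,22,0,-0.05],[-1,20,55,0,-0.05],[-1,32,92,0,-0.05],[-1,44,130,0,-0.05],[-1,56,168,0,-0.05],[-1,68,205,0,-0.05],[-1,80,242,0,-0.05],[-1,90,276,0,-0.05],[-1,98,302,0,-0.05],[-1,103,317,0,-0.05],[-1,104,320,0,-0.05],[-1,104,320,0,-0.05]]' 35
python3 -m crank '[[-1,0,0,0,0],[-1,0,0,0,0]]'
python3 - <<'E'
from h import *
st();go(.488,.2215,.2125,np.pi/2-.036)
E
```

```text
time: 15.3
tool_pos: [0.4878, 0.2222, 0.4398]
tool_rot: [-3.14, -0.004, 3.108]
contact_force: [0.5, 0.3, -4.6]
opening: 0.016
grip_force: 35.0
time: 15.47
tool_pos: [0.4886, 0.2204, 0.4412]
tool_rot: [-3.141, -0.002, 3.105]
contact_force: [0.1, -0.9, -4.8]
opening: 0.0159
grip_force: 35.0
t 15.47 pos [0.4886 0.2204 0.4412] rot [-3.1406e+00 -1.6000e-03  3.1046e+00] F [ 0.1 -0.9 -4.8] op 0.0159 g 34.98692214488983 q [ 0.28  0.34  1.43 -0.    1.38 -1.25]
d [ 0.6  1.2 69.7] roll -0.001 q6 -1.25 t 15.4667
```

```bash
python3 -m crank '[[-1,0,1,30,0],[-1,0,1,52,0],[-1,0,1,66,0],[-1,0,1,70,0],[-1,0,1,71,0],[-1,0,1,72,0],[-1,0,1,72,0]]' 35
```

```text
time: 16.05
tool_pos: [0.4896, 0.2209, 0.3721]
tool_rot: [-3.141, 0.005, 3.104]
contact_force: [2.0, -2.5, 5.7]
opening: 0.0157
grip_force: 35.0
```

Seated. Release, then go to the right-hand side to open the cover.

```bash
python3 -m crank '[[-0.1,0,0,0,0],[-0.1,0,0,0,0],[-0.1,0,0,0,0],[-0.1,0,0,0,0],[-0.1,0,0,0,0],[-0.1,0,0,0,0],[-0.1,0,0,-40,0],[-0.1,0,0,-75,0],[-0.1,0,-40,-75,0],[-0.1,0,-80,-75,0],[-0.1,0,-120,-75,0],[-0.1,0,-160,-75,0]]' 35
python3 -m crank '[[-0.3,0,-40,0,0],[-0.3,0,-80,0,0],[-0.3,0,-120,0,0],[-0.3,0,-160,0,0],[-0.3,0,-200,0,0],[-0.3,0,-240,0,0],[-0.3,0,-280,0,0],[-0.3,0,-320,0,0],[-0.3,-10,-360,0,0],[-0.3,-10,-370,0,0],[-0.3,-10,-370,0,0],[-0.3,-10,-370,0,0]]'
python3 - <<'E'
from h import *
st();shot('top');p=load('top')['p'];cv2.imwrite('pics/t2.png',cv2.resize(p[130:300,190:400],None,fx=3.5,fy=3.5)[:,:,::-1])
x,y,a=wh(.5186,-.333,(.08,.1));go(x,y,.09,np.radians(90+3.8-7.6))
W=cloud(load('top'));T=W[:,375:515].reshape(-1,3)
E
```

```text
time: 17.05
tool_pos: [0.4821, 0.0613, 0.4454]
tool_rot: [3.142, 0.001, 3.107]
contact_force: [0.6, -0.4, -0.3]
opening: 0.0414
grip_force: 0.0
time: 18.05
tool_pos: [0.4793, -0.3075, 0.4445]
tool_rot: [3.14, -0.001, 3.105]
contact_force: [-0.9, -0.2, -1.1]
opening: 0.0325
grip_force: 0.0
t 18.05 pos [ 0.4793 -0.3075  0.4445] rot [ 3.1401e+00 -9.0000e-04  3.1048e+00] F [-0.9 -0.2 -1.1] op 0.0325 g 0.0 q [-0.71  0.4   1.33  0.    1.42 -2.24]
464 [ 0.5175 -0.3336  0.0919] [ 519.8 -333.8] [11.3 59.5] long deg -3.5
d [-41.3 -26.4 196.2] roll 0.032 q6 -2.24 t 18.15
```

View pics/t2.png

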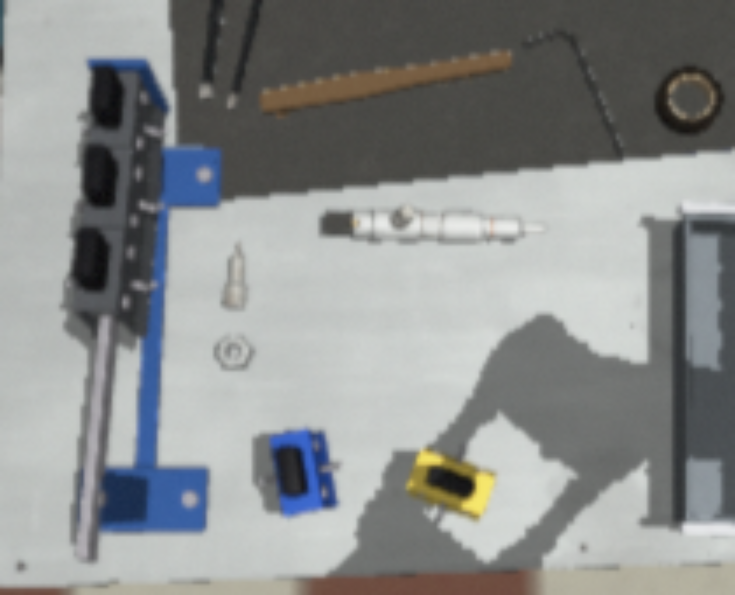

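All three hangers are in a row at the stop (crop 105,95 / 100,175 / 92,258). Now grip the cover handle.

```bash
python3 -m crank '[[-0.3,-20,-15,40,0.032],[-0.3,-41,-26,80,0.032],[-0.3,-41,-26,120,0.032],[-0.3,-41,-26,160,0.032],[-0.3,-41,-26,190,0.032],[-0.3,-41,-26,196,0.032],[-1,-41,-26,196,0.032],[-1,-41,-26,196,0.032],[-1,-41,-26,196,0.032],[-1,-41,-26,196,0.032],[-1,-41,-26,196,0.032],[-1,-41,-26,196,0.032]]' 25
python3 -m crank '[[-1,0,-10,0,0],[-1,0,-20,0,0]]'
```

```text
time: 19.15
tool_pos: [0.5201, -0.3353, 0.2522]
tool_rot: [-3.139, 0.005, 3.074]
contact_force: [0.9, 1.5, 7.3]
opening: 0.0119
grip_force: 25.0
time: 19.32
tool_pos: [0.5188, -0.355, 0.2522]
tool_rot: [-3.139, 0.004, 3.075]
contact_force: [0.9, 1.4, 6.3]
opening: 0.0121
grip_force: 25.0
```

```bash
python3 -m crank '[[-1,0,-15,-2,0],[-1,0,-30,-2,0],[-1,0,-45,-2,0],[-1,0,-58,-2,0],[-1,0,-66,-2,0],[-1,0,-70,-2,0],[-1,0,-70,-2,0]]'
python3 -m crank '[[-1,0,-2,0,0],[-1,0,-3,0,0],[-1,0,-3,0,0]]'
```

```text
time: 19.9
tool_pos: [0.5141, -0.4259, 0.2523]
tool_rot: [-3.139, 0.004, 3.073]
contact_force: [4.9, -1.3, -3.9]
opening: 0.0121
grip_force: 25.0
time: 20.15
tool_pos: [0.514, -0.4279, 0.2523]
tool_rot: [-3.14, 0.004, 3.074]
contact_force: [5.8, -0.4, -4.1]
opening: 0.0115
grip_force: 25.0
```

```bash
python3 -m crank '[[-1,0,-2,0,0],[-1,0,-4,0,0],[-1,0,-4,0,0]]'
```

```text
time: 20.4
tool_pos: [0.514, -0.4304, 0.2523]
tool_rot: [3.139, 0.003, 3.074]
contact_force: [5.2, 6.7, -1.0]
opening: 0.0117
grip_force: 25.0
```

The cover is at its stop (6.7 N). Release, lift, and work out the injector grasp.

```bash
python3 -m crank '[[-0.3,0,2,0,0],[-0.3,0,2,0,0],[-0.3,0,2,0,0],[-0.3,0,2,0,0],[-0.3,0,2,-30,0],[-0.3,0,2,-70,0],[-0.3,0,2,-110,0],[-0.2,0,2,-130,0],[-0.2,0,2,-130,0]]'
python3 - <<'E'
from h import *
st();z=load('top');a=onplane(z,281.4,194.3,.0125);b=onplane(z,346,195.4,.0125);print(a,b,np.linalg.norm(a-b))
u=(b-a)/np.linalg.norm(a-b);g=a+u*.079;print(g,np.degrees(np.arctan2(u[1],u[0])));go(g[0],g[1],.17,np.arctan2(u[1],u[0])+np.pi/2)
shot('scene');p=load('scene')['p'];cv2.imwrite('pics/s3.png',cv2.resize(p[140:300,360:600],None,fx=3,fy=3)[:,:,::-1])
E
```

```text
time: 21.15
tool_pos: [0.5131, -0.4305, 0.3882]
tool_rot: [-3.133, 0.008, 3.073]
contact_force: [0.7, -0.6, -0.1]
opening: 0.0362
grip_force: 0.0
t 21.15 pos [ 0.5131 -0.4305  0.3882] rot [-3.1335  0.0085  3.0734] F [ 0.7 -0.6 -0.1] op 0.0362 g 0.0 q [-0.81  0.62  1.1  -0.    1.4  -2.31]
[0.65593997 0.07957035 0.0125    ] [ 0.6467929 -0.1040674  0.0125   ] 0.18386541450075275
[0.65200982 0.00066817 0.0125    ] -92.85156950249863
d [-108.7  440.1   56.6] roll 1.552 q6 -2.31 t 21.15
```

View pics/s3.png

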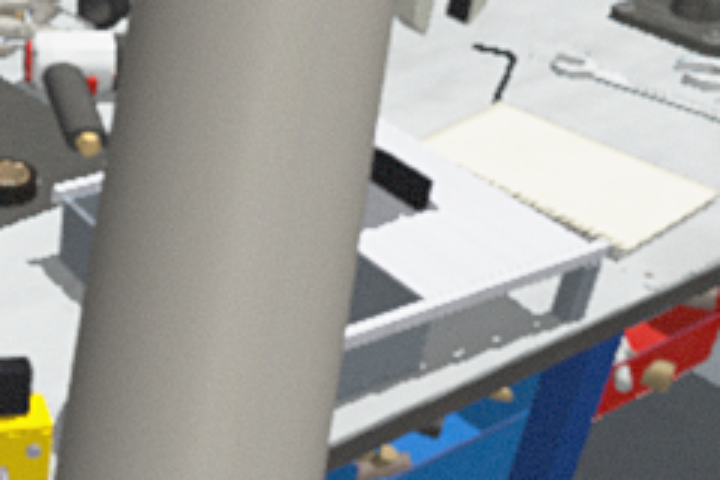

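The cover is fully clear of the tray (handle at crop 405,180). Go over the injector, turning as I move.

```bash
python3 -m crank '[[0,-10,40,0,0.12],[0,-20,80,0,0.24],[0,-30,120,0,0.36],[0,-40,160,0,0.48],[0,-50,200,0,0.6],[0,-60,240,0,0.72],[0,-70,280,0,0.84],[0,-80,320,0,0.96],[0,-90,360,10,1.08],[0,-100,400,20,1.2],[0,-108,438,30,1.32],[0,-108,440,40,1.44]]'
python3 -m crank '[[0,0,0,8,0.11],[0,0,0,16,0.11],[0,0,0,16,0.11],[0,0,0,16,0.11]]'
python3 - <<'E'
from h import *
st();shot('wrist','w3.png')
W=cloud(load('wrist'));s=W.reshape(-1,3)
s=s[(s[:,2]>.006)&(s[:,2]<.04)&(abs(s[:,0]-.652)<.035)&(abs(s[:,1])<.12)]
print(len(s),cv2.minAreaRect((s[:,:2]*1000).astype(np.float32)));k=s[abs(s[:,1])<.015];print(k[:,0].min(),k[:,0].max(),k[:,2].max())
go(.652,.0007,.0155,np.radians(-2.85))
E
```

```text
time: 22.2
tool_pos: [0.651, 0.0074, 0.3391]
tool_rot: [-3.14, -0.002, 1.632]
contact_force: [-0.4, -0.3, -0.5]
opening: 0.046
grip_force: 0.0
time: 22.53
tool_pos: [0.6503, 0.0011, 0.324]
tool_rot: [-3.139, -0.0, 1.526]
contact_force: [-0.5, 0.2, -0.2]
opening: 0.046
grip_force: 0.0
t 22.53 pos [0.6503 0.0011 0.324 ] rot [-3.1392e+00 -1.0000e-04  1.5261e+00] F [-0.5  0.2 -0.2] op 0.046 g 0.0 q [-0.12  0.64  1.26 -0.    1.25 -0.07]
2976 ((653.4651489257812, -9.085693359375), (174.4324951171875, 24.689321517944336), 87.01708984375)
0.6416665207503692 0.666158932927982 0.03995761682052435
d [ -0.2   1.6 150.4] roll 0.004 q6 -0.07 t 22.5833
```

View pics/w3.png

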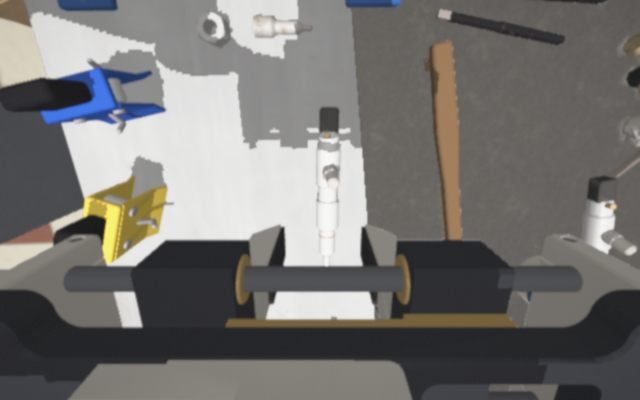

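The injector is centred between the fingers, stub up, cap at (329,120). Descend, grip and lift.

```bash
python3 -m crank '[[0,0,3,40,0],[0,0,3,80,0],[0,0,3,120,0],[0,0,3,145,0],[0,0,3,149,0],[-0.5,0,3,149,0],[-1,0,3,149,0],[-1,0,3,149,0],[-1,0,3,149,0],[-1,0,3,149,0],[-1,0,3,149,0],[-1,0,3,149,0]]' 40
python3 -m crank '[[-1,0,0,-15,0],[-1,0,0,-50,0],[-1,0,0,-90,0],[-1,0,0,-130,0],[-1,0,0,-150,0],[-1,0,0,-150,0]]'
python3 - <<'E'
from h import *
st();shot('wrist','w4.png')
E
```

```text
time: 23.58
tool_pos: [0.654, 0.0008, 0.1784]
tool_rot: [3.139, 0.0, 1.525]
contact_force: [-2.5, 0.2, 7.0]
opening: 0.0245
grip_force: 40.6
time: 24.08
tool_pos: [0.6544, 0.0008, 0.3326]
tool_rot: [3.13, 0.001, 1.524]
contact_force: [0.9, -0.4, -4.0]
opening: 0.0244
grip_force: 40.0
t 24.08 pos [0.6544 0.0008 0.3326] rot [3.1305e+00 7.0000e-04 1.5243e+00] F [ 0.9 -0.4 -4. ] op 0.0244 g 39.96759116649628 q [-0.12  0.63  1.24  0.    1.26 -0.07]
```

View pics/w4.png

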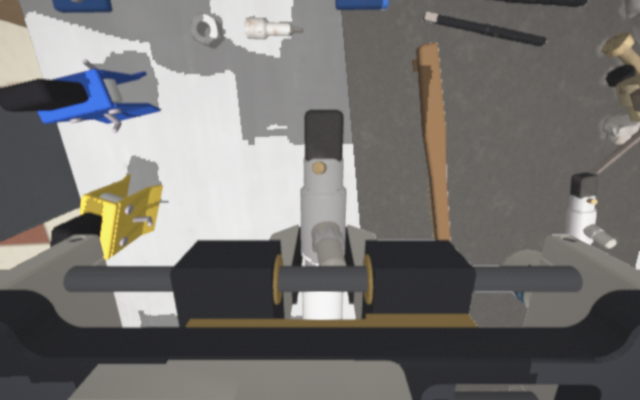

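The injector is held level. Compute the move over the tray.

Run:
```python
from h import *
go(.5379,-.256,.173,np.radians(86.3))
```

```text
d [-262.1 -103.7   -3.8] roll -1.553 q6 -0.07 t 24.1333
```

```bash
python3 -m crank '[[-1,-15,-6,-10,0.06],[-1,-40,-16,-10,0.18],[-1,-68,-27,-10,0.3],[-1,-96,-38,-10,0.42],[-1,-124,-49,-10,0.54],[-1,-152,-60,-10,0.66],[-1,-180,-71,-10,0.78],[-1,-208,-82,-10,0.9],[-1,-234,-92,-10,1.02],[-1,-252,-100,-10,1.14],[-1,-262,-104,-10,1.26],[-1,-262,-104,-10,1.38]]' 40
python3 -m crank '[[-1,0,0,0,0.1],[-1,0,0,0,0.2],[-1,0,0,0,0.208],[-1,0,0,0,0.208],[-1,0,0,0,0.208]]'
python3 - <<'E'
from h import *
st();go(.5379,-.256,.026,np.radians(86.3));shot('wrist','w5.png')
shot('scene');p=load('scene')['p'];cv2.imwrite('pics/s5.png',cv2.resize(p[140:300,360:600],None,fx=3,fy=3)[:,:,::-1])
E
```

```text
time: 25.13
tool_pos: [0.5354, -0.2577, 0.3327]
tool_rot: [-3.139, 0.005, 0.135]
contact_force: [0.1, -0.2, -3.8]
opening: 0.0244
grip_force: 40.0
time: 25.55
tool_pos: [0.537, -0.2551, 0.3345]
tool_rot: [-3.14, 0.003, -0.061]
contact_force: [-0.8, 0.1, -3.7]
opening: 0.0245
grip_force: 40.0
t 25.55 pos [ 0.537  -0.2551  0.3345] rot [-3.1401e+00  2.5000e-03 -6.1200e-02] F [-0.8  0.1 -3.7] op 0.0245 g 39.96756970882416 q [-0.57  0.53  1.43  0.    1.19  1.06]
d [  1.3   1.1 149.5] roll 0.003 q6 1.06 t 25.55
```

View pics/w5.png

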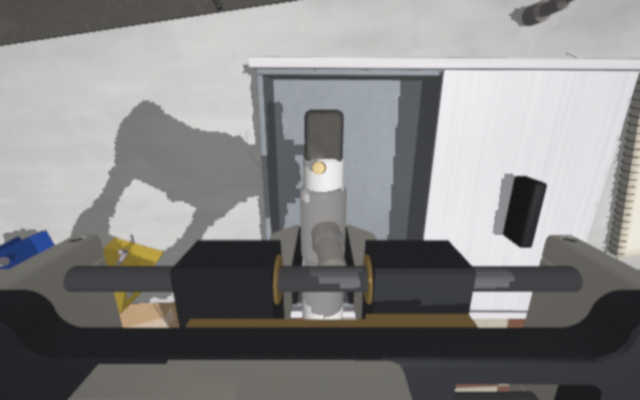

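The injector hangs over the open tray (cap at 323,135; cover edge at px 440). Lower and release.

```bash
python3 -m crank '[[-1,1,1,30,0],[-1,1,1,65,0],[-1,1,1,100,0],[-1,1,1,130,0],[-1,1,1,144,0],[-1,1,1,148,0],[-1,1,1,148,0]]' 40
```

```text
time: 26.23
tool_pos: [0.5381, -0.256, 0.187]
tool_rot: [-3.14, 0.002, -0.063]
contact_force: [-1.0, 0.4, -3.9]
opening: 0.0244
grip_force: 40.0
```

```bash
python3 -m crank '[[-1,0,0,2,0],[-1,0,0,2,0]]'
python3 -m crank '[[-0.2,0,0,0,0],[-0.2,0,0,0,0],[-0.2,0,0,0,0],[-0.2,0,0,0,0],[-0.2,0,0,-20,0],[-0.2,0,0,-60,0],[-0.2,0,0,-100,0],[-0.2,0,0,-140,0],[-0.2,0,0,-140,0]]'
python3 - <<'E'
from h import *
st();x,y,a=wh(.514,-.4297,(.08,.1));go(x,y,.093,np.radians(86.3));go(.514,-.4297,.093,np.radians(86.3))
cv2.imwrite('pics/w6.png',load('wrist')['p'][:,:,::-1])
E
```

```text
time: 26.4
tool_pos: [0.5389, -0.2565, 0.1876]
tool_rot: [3.14, -0.003, -0.064]
contact_force: [-0.8, -0.6, -4.6]
opening: 0.0243
grip_force: 40.0
time: 27.15
tool_pos: [0.5397, -0.257, 0.3354]
tool_rot: [3.134, -0.014, -0.064]
contact_force: [1.5, -0.9, -0.7]
opening: 0.0367
grip_force: 0.0
t 27.15 pos [ 0.5397 -0.257   0.3354] rot [ 3.134  -0.0139 -0.064 ] F [ 1.5 -0.9 -0.7] op 0.0367 g 0.0 q [-0.57  0.53  1.42  0.    1.17  1.06]
1497 [ 0.5172 -0.427   0.0898] [ 515.1 -429. ] [12.6 59.7] long deg -3.3
d [-13.7 173.1  80.5] roll 0.0 q6 1.06 t 27.2
d [-14.8 173.9  80.4] roll 0.0 q6 1.06 t 27.2
```

View pics/w6.png

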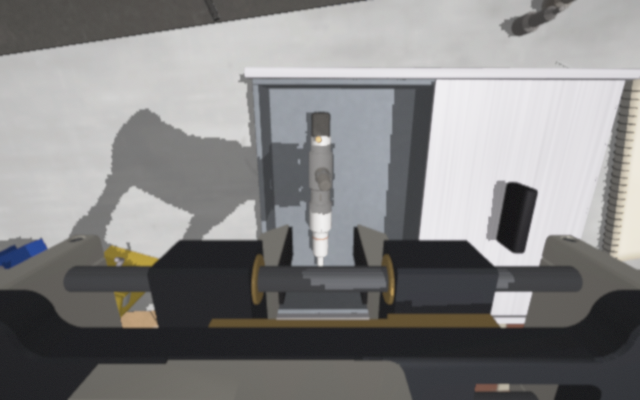

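The injector lies flat in the tray, stub up (320,180). Now grip the cover handle and shut it.

```bash
python3 -m crank '[[-0.2,-4,40,0,0],[-0.2,-8,80,0,0],[-0.2,-12,120,0,0],[-0.2,-14,160,0,0],[-0.2,-14,173,20,0],[-0.2,-14,173,50,0],[-0.2,-14,173,75,0],[-0.2,-14,173,81,0],[-0.2,-14,173,81,0]]' 25
python3 -m crank '[[-0.5,0,0,0,0],[-1,0,0,0,0],[-1,0,0,0,0],[-1,0,0,0,0],[-1,0,0,0,0],[-1,0,0,0,0]]' 25
```

```text
time: 27.95
tool_pos: [0.5125, -0.428, 0.2441]
tool_rot: [-3.14, 0.002, -0.065]
contact_force: [-0.4, 0.9, -0.1]
opening: 0.0369
grip_force: 0.0
time: 28.45
tool_pos: [0.5132, -0.428, 0.2451]
tool_rot: [3.142, -0.0, -0.064]
contact_force: [0.3, -0.0, -0.7]
opening: 0.0117
grip_force: 25.0
```

```bash
python3 -m crank '[[-1,0,-8,-2,0],[-1,0,-22,-2,0],[-1,0,-38,-2,0],[-1,0,-54,-2,0],[-1,0,-70,-2,0],[-1,0,-86,-2,0],[-1,0,-102,-2,0],[-1,0,-118,-2,0],[-1,0,-132,-2,0],[-1,0,-142,-2,0],[-1,0,-147,-2,0],[-1,0,-147,-2,0]]' 25
python3 -m crank '[[-1,0,-2,0,0],[-1,0,-4,0,0],[-1,0,-4,0,0]]'
```

```text
time: 29.45
tool_pos: [0.5232, -0.2793, 0.2451]
tool_rot: [-3.139, 0.0, -0.063]
contact_force: [7.4, 1.6, -15.4]
opening: 0.0118
grip_force: 25.0
time: 29.7
tool_pos: [0.5231, -0.2779, 0.2451]
tool_rot: [3.14, -0.0, -0.064]
contact_force: [4.8, -7.9, -17.9]
opening: 0.0116
grip_force: 25.0
```

```bash
python3 -m crank '[[-1,0,-3,1.5,0],[-1,0,-3,1.5,0]]'
python3 -m crank '[[-0.3,0,1,0,0],[-0.3,0,1,0,0],[-0.3,0,1,0,0],[-0.3,0,1,0,0],[-0.3,0,1,-30,0],[-0.3,0,1,-70,0],[-0.3,0,1,-110,0],[-0.3,-100,1,-150,0],[-0.3,-140,1,-150,0],[-0.3,-140,1,-150,0]]'
python3 - <<'E'
from h import *
st();shot('top','t9.png');W=cloud(load('top'))
x,y,a=wh(.5238,-.278,(.08,.1))
E
```

```text
time: 29.87
tool_pos: [0.5231, -0.277, 0.2451]
tool_rot: [3.135, -0.002, -0.064]
contact_force: [0.3, -17.4, -11.8]
opening: 0.0116
grip_force: 25.0
time: 30.7
tool_pos: [0.4024, -0.2667, 0.3918]
tool_rot: [3.141, -0.001, -0.062]
contact_force: [-0.8, -0.3, 1.1]
opening: 0.0323
grip_force: 0.0
t 30.7 pos [ 0.4024 -0.2667  0.3918] rot [ 3.1407e+00 -1.4000e-03 -6.2500e-02] F [-0.8 -0.3  1.1] op 0.0323 g 0.0 q [-0.74  0.28  1.66  0.    1.21  0.89]
961 [ 0.5248 -0.2783  0.0924] [ 524.4 -278.6] [11.3 59.4] long deg -3.7
```

View pics/t9.png

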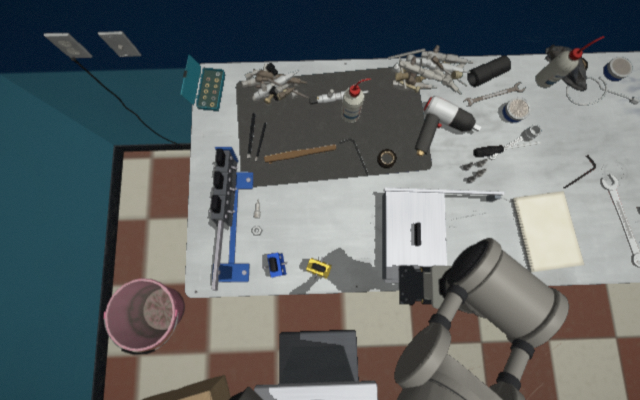

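The top view shows the three hangers at the stop (220,157–205), the cover shut (handle at 417,236), and the bystanders untouched. The cover reached its hard stop at 17 N. Hand in.

```bash
python3 -c "
from cell import ticket;print(ticket.hand_in())"
```

```text
the job is handed in; nothing more can be done
None
```

The job is handed in: all three hangers rolled down to the stop, the one injector in front of the mat is in the tray, and the cover is shut against its stop; the hand-in returned no verdict.

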